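# Bring out the curing trough with the mortar prisms

## Robot

A 6-joint arm with a two-finger parallel gripper is mounted at the origin on the work surface. World frame = base frame: x ahead of the robot, y to its left, z up, the work surface at z = 0. Lengths are in m, angles in rad, forces in N, time in s.
With the tool pointing down it reaches from about 0.3 to 0.875 m from the base axis. Payload 6.4 kg.
Tool frame: the origin (TCP) lies midway between the tips of the shut fingers; the grasp point (between the pads) lies 19 mm behind it; z points along the fingers, y is the line along which they close (so a half turn about z gives the same grasp; the last joint's range is limited). The gripper opens to 85 mm and grips with 20 to 120 N. Pads are 22 mm wide; open, the fingers measure 114 mm over their backs; the gripper's body (76 mm by 85 mm) begins 54 mm behind the grasp point. The pads swing forward as they close: fully open they stand 13 mm farther back than shut.
Start: joints at [0.919, 0.181, 1.607, -0, 1.354, -0.206], TCP at [0.248, 0.519, 0.231] pointing down, gripper open.
Joint ranges: [-2.99, 2.99], [-0.89, 2.07], [0.3, 2.58], [-1.14, 4.28], [0, 2.63], [-3.12, 3.12]. Speed limits (rad/s): [2.57, 2.57, 3.01, 3.14, 3.14, 3.14].

## Interface

Orientations are given as a unit quaternion [w, x, y, z].
In Python, from bench import sensors, vision, ctrl gives the robot as it stands.
- The arm moves only by the tool carry_out, never from a script. Its argument "deltas" is text: rows parted by semicolons, each of 7 numbers parted by spaces: the shift along the tool's x, y, z in mm, then the turn, a rotation vector about the tool's x, y, z in rad, then the closure, from 0 (fully open) to 1 (shut). In form: tx ty tz ax ay az claw; .... A call has 1 to 12 rows; each row is the pose to reach, as a shift and turn from the pose commanded when the call began, along the tool's axes at that moment; what a row does not reach only later rows make up. A row lasts 1/8 s, in which the tool goes at most 62.5 mm and 10.7 degrees, less where a joint would pass 70% of its speed; a pose out of reach is approached as far as the arm can. A call with a gripper value outside its range is refused whole. The fingers move at their own pace and stop on an object; the grip force is fixed at half the most. Time passes only in rows, so rows that repeat a pose let the fingers close. It gives the time, the measured TCP pose, the force, the opening and the grip force at its end, in the units of the state.
- sensors.get_obs(): the state, without advancing time (a new reading comes with each control period).
- vision.camera(name): name is "side" or "top" or "wrist"; returns the picture (420x560x3 uint8, blue, green, red); there is no depth.
- vision.camera_model(name): a dict with "K" (3x3 intrinsics, pixels), "extrinsics" (4x4, takes a point from world to camera coordinates); the wrist camera has in their place "hand_eye" (4x4, takes a point from camera to tool coordinates, whose origin is the TCP and whose axes are the flange's). Camera axes: x right, y down, z forward; pixel columns grow to the right and rows downward; lengths in m; the calibration is good to about 2 mm. A picture is of the moment at which its call begins: read the wrist's pose just before it. camera_model takes no time and is no camera call.
- ctrl.hand_in(): hands the job in; it is judged then, once.
The state is a dict: "time_s": time; "q": joint angles; "dq": joint speeds; "joint_efforts": joint torques, N m; "eef_pos": TCP position; "eef_rot": TCP orientation; "wrist_force": force on the tool from outside, world axes, zero at the start; "torque": the same for the moment, N m; "opening": opening from 0.0 (shut) to 1.0 (fully open); "grasp_force": force on a finger pad.
Only numpy, scipy, OpenCV 4.12 (cv2) and the standard library are available. Lean on these libraries where they do the work, as an engineer would, in place of code of your own. Each camera call takes 0.05 s, during which the arm holds its last target. There are 200 camera calls.

## Task

At the curing cabinet, push the empty trough that was left standing out fully home, and draw the trough with the three whole mortar prisms all the way out to its stop with a fingertip hooked behind its upturned lip, not gripping it. Move the troughs smoothly, without touching or lifting the prisms, keep the trough of broken halves shut, and leave everything else on the bench where it is.

Things in the scene. Friction and masses are not known exactly. Their poses are not given: they have to be found in the camera images.
- prism_trough (a joint): Sliding travel in m of the stainless trough that holds the three whole mortar prisms: 0 = fully home, 0.15 = out against its stop. Starts home or up to 20 mm out. Slides with about 3 N of friction (no spring, no catch) and stays where it is left.
- prism_lip (a point): Middle of the top edge of the prism trough's upturned lip, mid-thickness, 83 mm above the bench; moves with the trough. Axes as the cabinet's: the trough is drawn out along -x. The lip (110 mm wide along y, 6 mm thick) rises 22 mm from the outer end of a flat ledge, ledge top 60 mm above the bench. Behind the lip (+x) the ledge is open from above for 40 mm, up to the dark face plate (158 mm wide, top 92 mm above the bench).
- empty_trough (a joint): Sliding travel in m of the empty trough, left standing 60 to 130 mm out: 0 = fully home against its stop, 0.15 = fully out. Same runners and friction as the others.
- empty_lip (a point): Middle of the top edge of the empty trough's upturned lip, mid-thickness, 83 mm above the bench; moves with the trough. Axes as the cabinet's: the trough is drawn out along -x. Same trough, ledge and lip as for prism_lip; the outer face of the lip is free to be pushed.
- halves_trough (a joint): Sliding travel in m of the third trough, which holds two broken prism halves and starts home (0); it is to stay home.
- halves_lip (a point): Middle of the top edge of the third (halves) trough's upturned lip, mid-thickness, 83 mm above the bench; moves with the trough. Axes as the cabinet's: the trough is drawn out along -x. Same trough, ledge and lip as for prism_lip.
- cabinet: Low teal water-curing cabinet, fixed, front towards the robot: three troughs side by side at 165 mm pitch, in any order, under a clear lid (top 104 mm above the bench); control housing 162 mm high at its back. 522 mm wide, 370 deep. Origin on the bench below the middle of its front edge. Axes: x from its front to its back, y left, z up.
- prism1: Whole mortar prism 1 of three, mid-grey, 160 x 40 x 40 mm, about 0.6 kg, loose, lying lengthwise (its x along the trough) on the slats of its trough, its underside 36 mm above the bench. Origin: middle of the lower edge of the end nearest the robot; x runs along the prism, away from the robot.
- prism2: Whole mortar prism 2 of three, mid-grey, 160 x 40 x 40 mm, about 0.6 kg, loose, lying lengthwise (its x along the trough) on the slats of its trough, its underside 36 mm above the bench. Origin: middle of the lower edge of the end nearest the robot; x runs along the prism, away from the robot.
- prism3: Whole mortar prism 3 of three, mid-grey, 160 x 40 x 40 mm, about 0.6 kg, loose, lying lengthwise (its x along the trough) on the slats of its trough, its underside 36 mm above the bench. Origin: middle of the lower edge of the end nearest the robot; x runs along the prism, away from the robot.
- half1: Broken half of a prism, darker grey, 78 x 40 x 40 mm, loose in the third trough. Origin: middle of the lower edge of the end nearest the robot.
- half2: Broken half of a prism, darker grey, 78 x 40 x 40 mm, loose in the third trough. Origin: middle of the lower edge of the end nearest the robot.
- bowl: Stainless mixer bowl turned upside down on the bench, 204 mm across, 152 mm high. Origin: centre of its underside.
- mould: Steel three-gang prism mould, 200 x 170 x 50 mm, 2.6 kg, on the bench. Origin: centre of its underside.
- wash_bottle: White wash bottle with a red cap, 60 mm across, 150 mm high. Origin: centre of its underside.
- sample_tin: Metal sample tin with a paper band, 80 mm across, 110 mm high. Origin: centre of its underside.
- beaker: Glass beaker, 76 mm across, 100 mm high. Origin: centre of its underside.
- scraper: Spatula lying on the bench in front of the cabinet.
- brush: Brush lying on the bench in front of the cabinet.

How it is judged:
By the outcome, as a careful person would: the job done as asked, in the order asked, and still so for the second after the job is handed in, with the robot touching nothing.
It also fails if it takes over 48 s, if anything falls off the work surface, if the arm or the gripper's body presses on something with over 40 N, if the wrist force passes 120 N, or if a joint passes its speed limit or range.

## Working session

There is one attempt and no reset: what is moved stays moved. The work goes in short steps, Python scripts to look and compute and a tool call to move; the robot and the scene stay as the last step left them, time stands still between calls to the robot, and variables do not carry over. Pictures are saved under pics/ and viewed, at most 10 in all, crops included, and the job is handed in when it is done.

Besides the shell and the picture viewer there is one more tool, called by a JSON object that holds its "op" and its "data". carry_out: Moves the arm, as the interface text tells. Its arguments: {"type":"object","properties":{"deltas":{"type":"string"}},"required":["deltas"]}

```bash
mkdir -p pics
cat > h.py <<'E'
import numpy as np, cv2
from bench import sensors, vision, ctrl
from scipy.spatial.transform import Rotation as R
def ray(name,uv):
    m=vision.camera_model(name);K=np.array(m["K"]);d=np.linalg.inv(K)@[uv[0],uv[1],1]
    if name=="wrist":
        o=sensors.get_obs();q=o["eef_rot"];A=np.eye(4);A[:3,:3]=R.from_quat(np.roll(q,-1)).as_matrix();A[:3,3]=o["eef_pos"]
        T=A@np.array(m["hand_eye"])
    else: T=np.linalg.inv(np.array(m["extrinsics"]))
    return T[:3,3],T[:3,:3]@d
def at(name,uv,z):
    c,d=ray(name,uv);return c+d*(z-c[2])/d[2]
E
python3 - <<'E'
from h import *
for n in("top","side"): cv2.imwrite(f"pics/{n}0.png",vision.camera(n))
o=sensors.get_obs();print(o)
for n in("top","side"): print(np.round(ray(n,(280,210)),3))
E
```

```text
{'time_s': 0.1, 'q': array([ 9.18733594e-01,  1.81485953e-01,  1.60788972e+00, -5.35263315e-06,
        1.35382856e+00, -2.06317242e-01]), 'dq': array([-4.20663664e-04, -7.20242182e-05, -2.28011163e-03, -1.89338070e-03,
       -1.45911169e-03, -7.41715885e-04]), 'joint_efforts': array([-1.10852929e-03, -4.45880985e+01, -3.52240348e+01, -3.22979367e-04,
        4.18367505e-03,  3.95564268e-05]), 'eef_pos': array([0.24758614, 0.51841471, 0.2304723 ]), 'eef_rot': array([-3.32940015e-04,  2.21031588e-01,  9.75266316e-01, -7.33792989e-04]), 'wrist_force': array([ 0.33951612, -0.01848708,  0.1729271 ]), 'torque': array([-0.01587092, -0.02744055,  0.03662458]), 'grasp_force': 0.0, 'opening': 1.0052880614166142}
[[ 0.354 -0.047  1.632]
 [ 0.107  0.018 -0.994]]
[[-0.245 -1.295  1.453]
 [ 0.385  0.611 -0.691]]
```

View pics/top0.png

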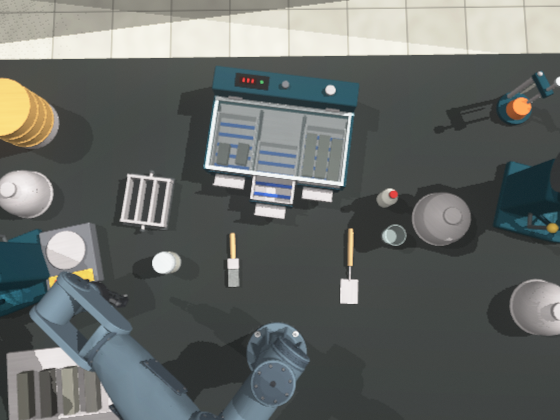

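View pics/side0.png

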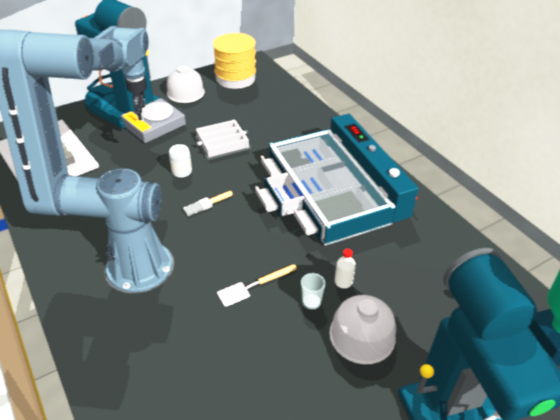

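The top view shows the cabinet turned slightly. The middle trough stands out, with its lip near (270,212). The left trough (lip near 229,182) seems to hold the two halves, and the right one (lip near 317,196) the prisms. I'll enlarge to confirm.

Run:
```python
from h import *
a=cv2.imread("pics/top0.png")[90:225,195:365]
cv2.imwrite("pics/top1.png",cv2.resize(a,None,fx=4.4,fy=4.4,interpolation=cv2.INTER_CUBIC))
```

```text
(no output)
```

View pics/top1.png

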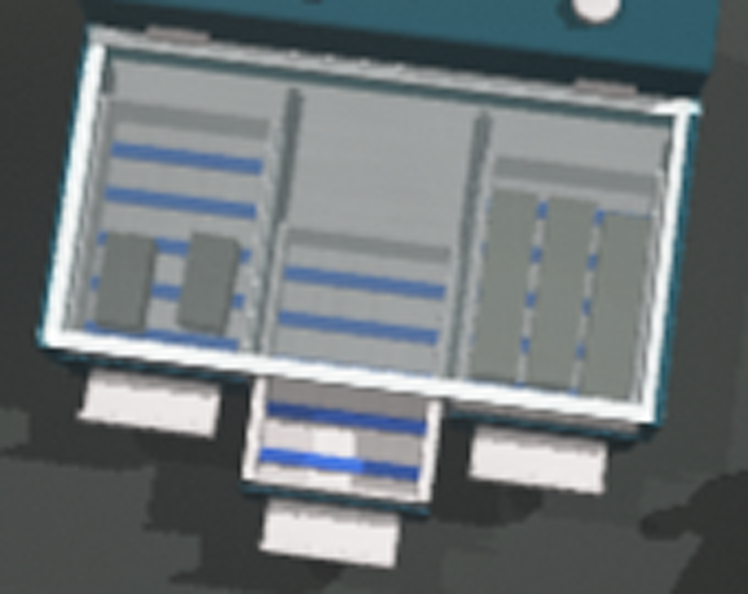

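The crop confirms it: left is the halves (two short blocks), the middle is empty and out, and the right holds three whole prisms. Crop lip outer edges are: halves (80,418)-(213,436), empty (262,549)-(395,567), prism (472,475)-(603,493).

Run:
```python
from h import *
P={}
for n,a,b in(("halves",(80,418),(213,436)),("empty",(262,549),(395,567)),("prism",(472,475),(603,493))):
    p,q=[at("top",(195+(x[0]+.5)/4.4-.5,90+(x[1]+.5)/4.4-.5),.083) for x in(a,b)]
    print(n,p.round(4),q.round(4),"w",np.linalg.norm(p-q).round(4),"mid",((p+q)/2).round(4),"yaw",np.arctan2(-(q-p)[0],(p-q)[1])*-1)
    P[n]=(p+q)/2
# front edges of lid (z .104)
for c in((45,345),(655,420)): print(at("top",(195+c[0]/4.4,90+c[1]/4.4),.104).round(4))
print(vision.camera_model("wrist"))
print(R.from_quat(np.roll(sensors.get_obs()["eef_rot"],-1)).as_matrix().round(3))
for uv in ((233,287),(349,303),(394,235),(387,197)): print(at("top",uv,0).round(3))
```

```text
halves [0.6164 0.2263 0.083 ] [0.6001 0.1154 0.083 ] w 0.1121 mid [0.6083 0.1709 0.083 ] yaw -0.1457300583792601
empty [0.5053 0.0747 0.083 ] [ 0.4893 -0.035   0.083 ] w 0.1109 mid [0.4973 0.0199 0.083 ] yaw -0.14451133347835723
prism [ 0.5653 -0.0995  0.083 ] [ 0.5492 -0.2077  0.083 ] w 0.1094 mid [ 0.5572 -0.1536  0.083 ] yaw -0.14773262280458407
[0.6727 0.2506 0.104 ]
[ 0.605  -0.2507  0.104 ]
{'K': array([[293.26788518,   0.        , 279.59638439],
       [  0.        , 293.26788518, 208.50609556],
       [  0.        ,   0.        ,   1.        ]]), 'hand_eye': array([[-1.58807915e-05, -9.60189695e-01, -2.79348795e-01,
         7.08351332e-02],
       [ 9.99999889e-01,  1.16229352e-04, -4.56357851e-04,
        -7.57269852e-04],
       [ 4.70658635e-04, -2.79348772e-01,  9.60189587e-01,
        -1.42431958e-01],
       [ 0.00000000e+00,  0.00000000e+00,  0.00000000e+00,
         1.00000000e+00]])}
[[-0.902  0.431 -0.001]
 [ 0.431  0.902 -0.001]
 [ 0.    -0.002 -1.   ]]
[0.24  0.161 0.   ]
[ 0.177 -0.273  0.   ]
[ 0.43  -0.451  0.   ]
[ 0.576 -0.429  0.   ]
```

Sizes check out: widths of 0.109 to 0.112 m and a pitch of about 0.164 m. Yaw is -0.146, prism is about 3 mm out and empty about 88 mm out. I'll move to just in front of the empty lip, aligned with the fingers shut.

{"op": "carry_out", "data": {"deltas": "-15 -14 0 0 0 -0.01 0.3; -50 -47 0 0 0 -0.04 0.6; -90 -85 0 0 0 -0.07 1; -130 -122 0 0 0 -0.1 1; -170 -160 0 0 0 -0.13 1; -210 -198 0 0 0 -0.16 1; -250 -235 0 0 0 -0.2 1; -290 -273 0 0 0 -0.23 1; -330 -310 5 0 0 -0.26 1; -365 -343 15 0 0 -0.29 1; -382 -360 25 0 0 -0.3 1; -382 -360 30 0 0 -0.3 1"}}

```text
time_s: 1.6
eef_pos: [0.4372, 0.028, 0.2004]
eef_rot: [-0.001, 0.074, 0.997, 0.0]
wrist_force: [0.1, -0.5, 0.2]
opening: 0.001
grasp_force: 0.0
```

Run:
```python
from h import *
o=sensors.get_obs();print(o["time_s"],o["eef_pos"],o["opening"],o["wrist_force"])
print(R.from_quat(np.roll(o["eef_rot"],-1)).as_matrix().round(3))
a=vision.camera("wrist");cv2.imwrite("pics/w1.png",cv2.resize(a,(800,600)))
```

```text
1.6 [0.43719919 0.02800527 0.20043517] 0.0014624301704329512 [ 0.14316679 -0.48249441  0.1913081 ]
[[-0.989  0.149 -0.002]
 [ 0.149  0.989  0.   ]
 [ 0.002  0.    -1.   ]]
```

View pics/w1.png

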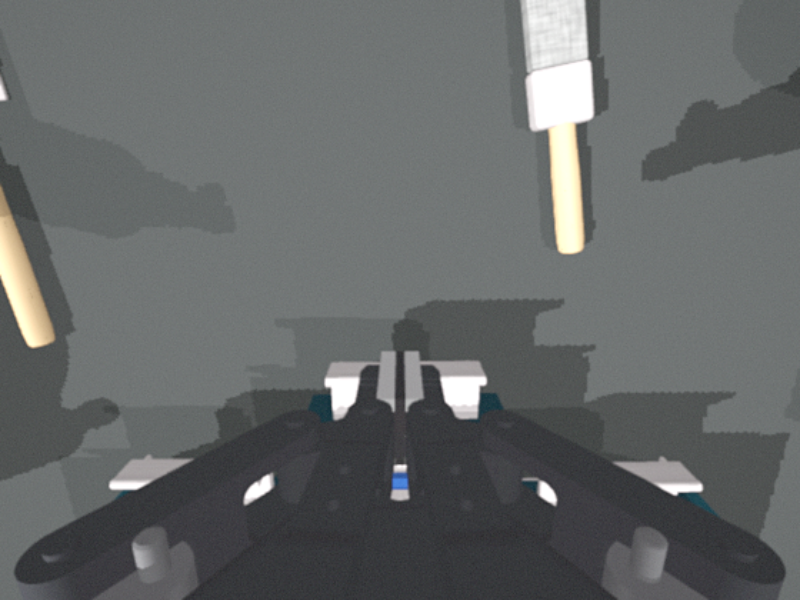

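The wrist view has up pointing towards the robot. The empty lip's outer top edge spans (327,362)-(486,361), nearly centred on the fingers at x≈400.

Run:
```python
from h import *
f=.7
o=sensors.get_obs();Rm=R.from_quat(np.roll(o["eef_rot"],-1)).as_matrix()
for uv in((327,362),(486,361),(112,486),(697,488)):
    p=at("wrist",(uv[0]*f,uv[1]*f),.083);print(p.round(4),((p-o["eef_pos"])@Rm).round(4))
```

```text
[ 0.4778 -0.0272  0.083 ] [-0.0494 -0.0497  0.1168]
[0.4928 0.0789 0.083 ] [-0.0486  0.0575  0.1169]
[ 0.5525 -0.2042  0.083 ] [-0.1493 -0.2137  0.1165]
[0.6182 0.2244 0.083 ] [-0.1511  0.2199  0.1167]
```

{"op": "carry_out", "data": {"deltas": "0 4 20 0 0 0 1; 0 4 60 0 0 0 1; 0 4 100 0 0 0 1; 0 4 125 0 0 0 1; 0 4 134 0 0 0 1; -10 4 134 0 0 0 1; -22 4 134 0 0 0 1; -30 4 134 0 0 0 1; -34 4 134 0 0 0 1; -36 4 134 0 0 0 1; -36 4 134 0 0 0 1"}}

```text
time_s: 3.02
eef_pos: [0.4734, 0.028, 0.0672]
eef_rot: [-0.0, 0.073, 0.997, 0.0]
wrist_force: [-0.7, 0.2, -0.1]
opening: 0.0
grasp_force: 0.0
```

Run:
```python
from h import *
cv2.imwrite("pics/w2.png",cv2.resize(vision.camera("wrist"),(800,600)))
```

```text
(no output)
```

View pics/w2.png

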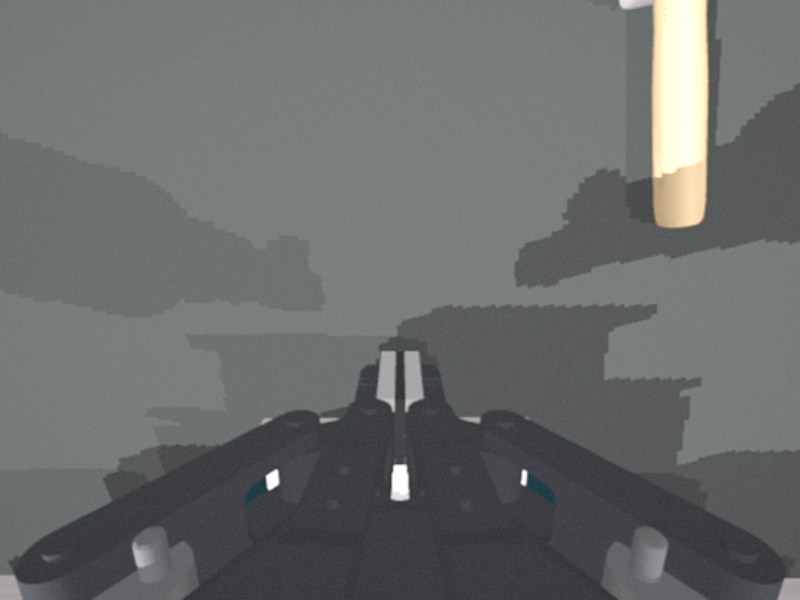

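The fingers stand centred in front of the lip (edge at row ~418) and are not touching yet. About 14 mm remain to contact and 102 mm to home.

{"op": "carry_out", "data": {"deltas": "-4 0 0 0 0 0 1; -8 0 0 0 0 0 1; -11 0 0 0 0 0 1; -14 0 0 0 0 0 1; -18 0 0 0 0 0 1; -24 0 0 0 0 0 1; -32 0 0 0 0 0 1; -41 0 0 0 0 0 1; -50 0 0 0 0 0 1; -58 0 0 0 0 0 1; -65 0 0 0 0 0 1; -70 0 0 0 0 0 1"}}

```text
time_s: 4.58
eef_pos: [0.5432, 0.0179, 0.0672]
eef_rot: [-0.0, 0.073, 0.997, 0.0]
wrist_force: [-3.1, 2.2, -0.5]
opening: 0.002
grasp_force: 1.6
```

{"op": "carry_out", "data": {"deltas": "-4 0 0 0 0 0 1; -8 0 0 0 0 0 1; -12 0 0 0 0 0 1; -16 0 0 0 0 0 1; -19 0 0 0 0 0 1; -21 0 0 0 0 0 1; -23 0 0 0 0 0 1; -25 0 0 0 0 0 1; -26 0 0 0 0 0 1; -27 0 0 0 0 0 1"}}

```text
time_s: 5.82
eef_pos: [0.5696, 0.0139, 0.0673]
eef_rot: [0.0, 0.073, 0.997, -0.0]
wrist_force: [-2.4, 2.2, -0.7]
opening: -0.001
grasp_force: 1.5
```

{"op": "carry_out", "data": {"deltas": "-1 0 0 0 0 0 1; -2 0 0 0 0 0 1; -3 0 0 0 0 0 1; -3.5 0 0 0 0 0 1; -4 0 0 0 0 0 1"}}

```text
time_s: 6.45
eef_pos: [0.5735, 0.0134, 0.0673]
eef_rot: [0.0, 0.073, 0.997, -0.0]
wrist_force: [-3.3, 2.0, 0.6]
opening: 0.003
grasp_force: 1.5
```

{"op": "carry_out", "data": {"deltas": "-0.5 0 0 0 0 0 1; -1 0 0 0 0 0 1; -1.5 0 0 0 0 0 1; -2 0 0 0 0 0 1"}}

```text
time_s: 6.95
eef_pos: [0.5755, 0.0131, 0.0673]
eef_rot: [0.0, 0.073, 0.997, -0.0]
wrist_force: [-2.6, 1.6, 0.1]
opening: -0.002
grasp_force: 1.5
```

{"op": "carry_out", "data": {"deltas": "-0.5 0 0 0 0 0 1; -1 0 0 0 0 0 1; -1.5 0 0 0 0 0 1; -2 0 0 0 0 0 1"}}

```text
time_s: 7.45
eef_pos: [0.5768, 0.0129, 0.0673]
eef_rot: [-0.001, 0.073, 0.997, 0.0]
wrist_force: [-6.3, 1.9, 2.8]
opening: 0.002
grasp_force: 3.5
```

Run:
```python
from h import *
a=vision.camera("top")[90:225,195:365]
cv2.imwrite("pics/top2.png",cv2.resize(a,None,fx=4.4,fy=4.4,interpolation=cv2.INTER_CUBIC))
```

```text
(no output)
```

View pics/top2.png

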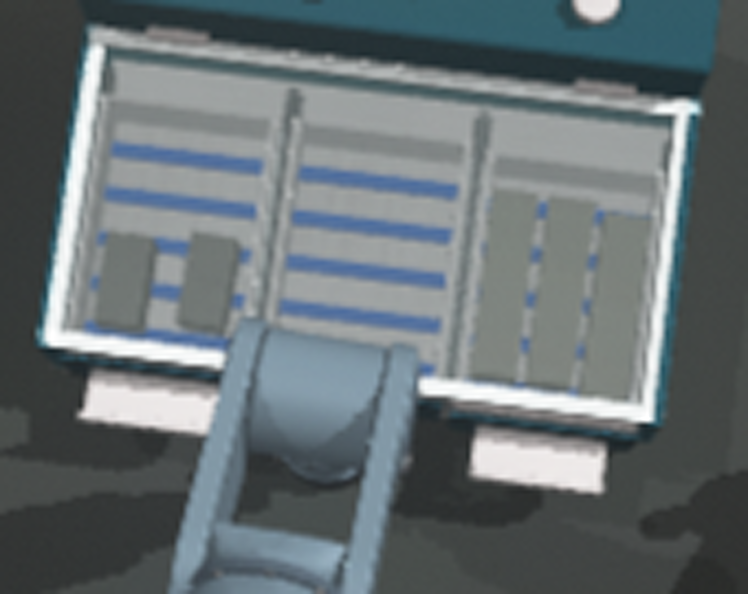

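The slats of the empty trough now line up with those of the home halves trough, and the force is rising. I'll confirm with 2 mm more.

{"op": "carry_out", "data": {"deltas": "-0.7 0 0 0 0 0 1; -1.4 0 0 0 0 0 1; -2 0 0 0 0 0 1; -2 0 0 0 0 0 1"}}

```text
time_s: 8.0
eef_pos: [0.5769, 0.0129, 0.0673]
eef_rot: [-0.003, 0.073, 0.997, 0.0]
wrist_force: [-13.0, 1.8, 10.5]
opening: -0.0
grasp_force: 7.0
```

Home: the tool stopped advancing and the force rose to about 13 N. Now back off, lift, and go above the gap behind the prism lip.

{"op": "carry_out", "data": {"deltas": "8 0 0 0 0 0 1; 22 0 0 0 0 0 1; 30 0 -10 0 0 0 1; 30 0 -45 0 0 0 1; 30 -5 -75 0 0 0 1; 20 -40 -80 0 0 0 1; 5 -80 -80 0 0 0 1; -10 -120 -80 0 0 0 1; -25 -150 -80 0 0 0 1; -31 -168 -75 0 0 0 1; -31 -168 -60 0 0 0 1; -31 -168 -60 0 0 0 1"}}

```text
time_s: 9.5
eef_pos: [0.5839, -0.1564, 0.1249]
eef_rot: [-0.002, 0.073, 0.997, 0.001]
wrist_force: [-0.7, -0.0, 0.4]
opening: 0.001
grasp_force: 0.0
```

Run:
```python
from h import *
o=sensors.get_obs();p=o["eef_pos"];print(p[0]*.9894-p[1]*.1455,p[0]*.1455+p[1]*.9894)
cv2.imwrite("pics/w3.png",cv2.resize(vision.camera("wrist"),(800,600)))
```

```text
0.600439745951842 -0.06976352172923407
```

View pics/w3.png

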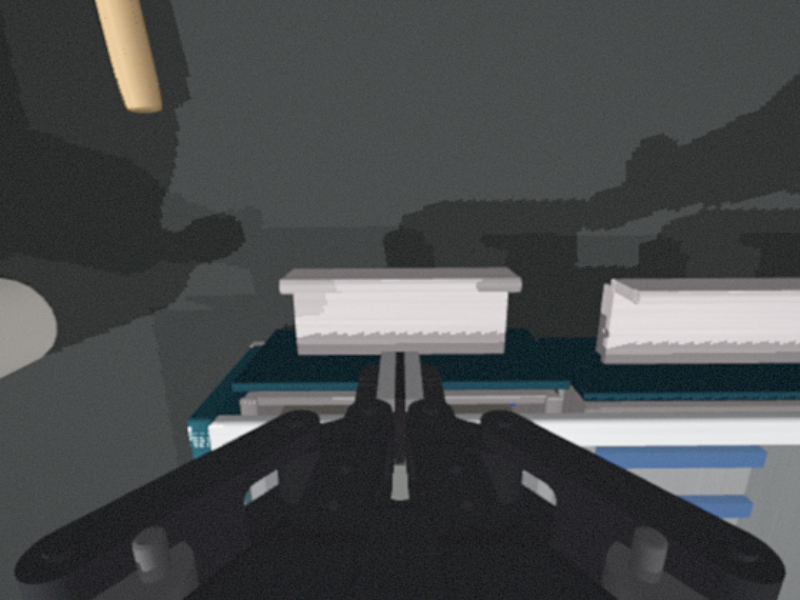

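The prism lip's top is at rows 269 (outer) to 292 (inner), columns 281-521. The ledge is white down to row 352, then the teal face plate up to row ~383.

Run:
```python
from h import *
o=sensors.get_obs();Rm=R.from_quat(np.roll(o["eef_rot"],-1)).as_matrix()
for n,uv,z in(("outL",(286,270),.083),("outR",(515,269),.083),("inL",(281,292),.083),("inR",(521,292),.083),("plate base",(400,352),.061),("plate top",(400,382),.092)):
    p=at("wrist",(uv[0]*.7,uv[1]*.7),z);print(n,(1000*((p-o["eef_pos"])@Rm)).round(1))
```

```text
outL [ 30.3 -52.1  42.8]
outR [30.7 51.4 43. ]
inL [ 20.  -55.2  42.8]
inR [20.  54.9 42.9]
plate base [-19.3  -0.6  64.8]
plate top [-20.9  -0.6  33.8]
```

The gap is centred under the fingers (+20 mm / -20 mm). Lower to about 8 mm above the ledge, then close up on the lip.

{"op": "carry_out", "data": {"deltas": "0 0 15 0 0 0 1; 0 0 35 0 0 0 1; 0 0 50 0 0 0 1; 0 0 57 0 0 0 1; 0 0 57 0 0 0 1; 2 0 57 0 0 0 1; 4 0 57 0 0 0 1; 6 0 57 0 0 0 1; 7 0 57 0 0 0 1; 8 0 57 0 0 0 1"}}

```text
time_s: 10.8
eef_pos: [0.5777, -0.1571, 0.0704]
eef_rot: [0.0, 0.073, 0.997, -0.0]
wrist_force: [0.0, -0.2, -0.4]
opening: -0.001
grasp_force: 0.0
```

{"op": "carry_out", "data": {"deltas": "1 0 0 0 0 0 1; 2 0 0 0 0 0 1; 3.5 0 0 0 0 0 1; 5.5 0 0 0 0 0 1; 8 0 0 0 0 0 1; 11 0 0 0 0 0 1; 14 0 0 0 0 0 1; 17 0 0 0 0 0 1; 20 0 0 0 0 0 1; 23 0 0 0 0 0 1; 26 0 0 0 0 0 1; 29 0 0 0 0 0 1"}}

```text
time_s: 12.3
eef_pos: [0.549, -0.153, 0.0704]
eef_rot: [0.0, 0.073, 0.997, -0.0]
wrist_force: [2.5, -1.9, -1.7]
opening: -0.0
grasp_force: 1.5
```

Hooked and drawing at about 3 N. Continue steadily.

{"op": "carry_out", "data": {"deltas": "3 0 0 0 0 0 1; 7 0 0 0 0 0 1; 12 0 0 0 0 0 1; 17 0 0 0 0 0 1; 22 0 0 0 0 0 1; 27 0 0 0 0 0 1; 32 0 0 0 0 0 1; 37 0 0 0 0 0 1; 42 0 0 0 0 0 1; 47 0 0 0 0 0 1; 51 0 0 0 0 0 1; 54 0 0 0 0 0 1"}}

```text
time_s: 13.8
eef_pos: [0.4954, -0.1448, 0.0704]
eef_rot: [0.0, 0.073, 0.997, 0.0]
wrist_force: [3.3, -1.4, 0.8]
opening: 0.0
grasp_force: 1.6
```

{"op": "carry_out", "data": {"deltas": "3 0 0 0 0 0 1; 7 0 0 0 0 0 1; 12 0 0 0 0 0 1; 17 0 0 0 0 0 1; 22 0 0 0 0 0 1; 27 0 0 0 0 0 1; 32 0 0 0 0 0 1; 37 0 0 0 0 0 1; 42 0 0 0 0 0 1; 46 0 0 0 0 0 1; 49 0 0 0 0 0 1; 51 0 0 0 0 0 1"}}

```text
time_s: 15.3
eef_pos: [0.445, -0.1375, 0.0702]
eef_rot: [-0.0, 0.073, 0.997, 0.0]
wrist_force: [2.9, -1.8, 1.2]
opening: 0.005
grasp_force: 1.6
```

{"op": "carry_out", "data": {"deltas": "1 0 0 0 0 0 1; 2 0 0 0 0 0 1; 3.5 0 0 0 0 0 1; 5 0 0 0 0 0 1; 6.5 0 0 0 0 0 1; 8 0 0 0 0 0 1; 9 0 0 0 0 0 1; 10 0 0 0 0 0 1; 11 0 0 0 0 0 1"}}

```text
time_s: 16.42
eef_pos: [0.4342, -0.1359, 0.0702]
eef_rot: [-0.0, 0.073, 0.997, 0.0]
wrist_force: [2.9, -0.2, -1.5]
opening: 0.003
grasp_force: 1.5
```

{"op": "carry_out", "data": {"deltas": "0.5 0 0 0 0 0 1; 1 0 0 0 0 0 1; 1.5 0 0 0 0 0 1; 2 0 0 0 0 0 1; 2.5 0 0 0 0 0 1; 3 0 0 0 0 0 1"}}

```text
time_s: 17.18
eef_pos: [0.4328, -0.1358, 0.0704]
eef_rot: [0.002, 0.073, 0.997, -0.0]
wrist_force: [10.6, -0.2, -9.4]
opening: 0.0
grasp_force: 5.5
```

{"op": "carry_out", "data": {"deltas": "0.5 0 0 0 0 0 1; 1 0 0 0 0 0 1; 1.5 0 0 0 0 0 1; 2 0 0 0 0 0 1"}}

```text
time_s: 17.68
eef_pos: [0.4327, -0.1359, 0.0706]
eef_rot: [0.004, 0.073, 0.997, -0.0]
wrist_force: [18.4, -0.4, -16.2]
opening: 0.001
grasp_force: 9.5
```

It is against its stop. Unload into the middle of the gap, lift straight up, and retreat.

{"op": "carry_out", "data": {"deltas": "-3 0 0 0 0 0 1; -7 0 0 0 0 0 1; -11 0 0 0 0 0 1; -12 0 0 0 0 0 1; -12 0 -8 0 0 0 1; -12 0 -30 0 0 0 1; -12 0 -70 0 0 0 1; -12 0 -120 0 0 0 1; 20 0 -160 0 0 0 1; 50 0 -180 0 0 0 1; 60 0 -180 0 0 0 1; 60 0 -180 0 0 0 1"}}

```text
time_s: 19.18
eef_pos: [0.3697, -0.1264, 0.2498]
eef_rot: [0.0, 0.073, 0.997, 0.0]
wrist_force: [0.2, -0.2, 1.4]
opening: 0.005
grasp_force: 0.0
```

Run:
```python
from h import *
a=vision.camera("top")[90:285,170:410]
cv2.imwrite("pics/top3.png",cv2.resize(a,None,fx=3,fy=3,interpolation=cv2.INTER_CUBIC))
```

```text
(no output)
```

View pics/top3.png

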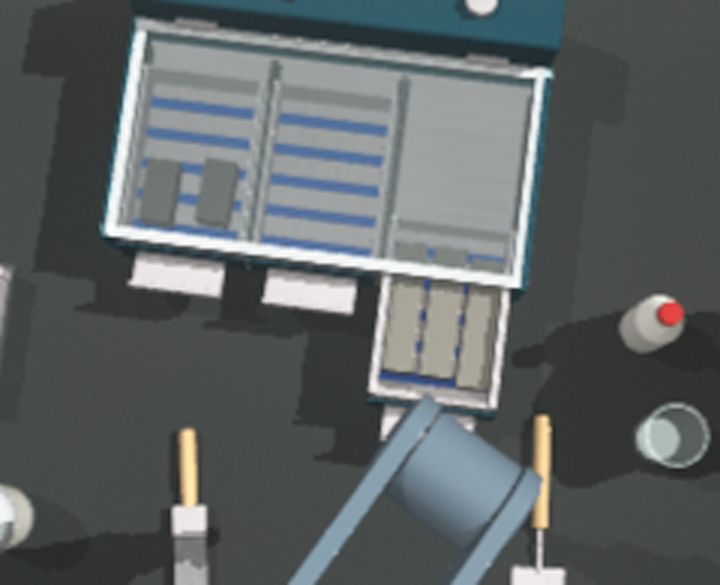

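The picture shows the empty trough level with the halves trough, which is still shut. The prism trough is fully out with its three prisms in place, and nothing else has moved.

```bash
python3 -c "
from h import *
print(ctrl.hand_in())"
```

```text
the job is handed in; nothing more can be done
None
```

I pushed the empty trough home to its stop and drew the prism trough out to its stop with the shut fingertips hooked behind its lip; the prisms stayed in place, the halves trough stayed shut, and the job is handed in at about 19 s (no verdict shown).

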